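# Slide a sample pot into the weighing chamber and hold its lid open at 60 degrees

### The job

With the draught-shield lid still shut, slide the carrier with the steel sample pot along its rail by the red knob until it clicks into the detent in the middle of the weighing chamber, and let the knob go. Then raise the spring-loaded lid by its blue bar to 60 degrees from shut (green part of the angle gauge) and keep holding it there with the gripper: the program finishes while the gripper is still holding the lid open. Leave the wash bottle, the spare pot and the marker alone.

Things in the scene. Friction and masses are not known exactly. Their poses are not given: they have to be found in the camera images.
- station: White weighing station fixed to the bench. Origin: bench level, below the chamber's centre; x away from the robot, y along the rail (the carrier's travel), z up; turned at most 0.2 rad. Two rails along y from -365 to +115 mm, tops 28 mm up. Base plates 18 mm high: 200 (x) by 220 mm (y) under the chamber, 130 mm (x) wide under the rest of the rail.
- chamber_rim (a point): Centre of the weighing chamber's open top, 116 mm above the bench, level with its rim. The chamber is a white frame with glass, 164 mm (x) by 180 mm (y), open at both y ends so that the pot passes in beneath the shut lid. Axes as the station.
- gauge (a point): Point at 60 degrees on the angle gauge: a white arc beside the chamber (station y = +104 mm, radius 110 mm about the hinge), green from 55 to 65 degrees. The lid's side strip (its underside plane goes through the hinge axis) points at the green when the lid is right. The arc is only seen; it cannot be bumped.
- carrier (a joint): Carrier travel along station +y, m. 0 = end stop; at 0.150 the pot is in the middle of the chamber and a spring ball snaps in (bump of about 5 N from 10 mm before, as much to leave; centres within 1 mm). Can overrun to 0.185. Friction 1.5 N. Starts at 0 to 0.06. Aluminium plate 96 (x) by 225 mm (y), top 38 mm above the bench, steel pot fixed at its +y end.
- knob_top (a point): Centre of the top of the carrier's red knob, 108 mm above the bench, 160 mm behind (station -y) the pot's axis, on the rail's centre line. The knob is an upright cylinder 28 mm across, 36 mm high (72 to 108 mm above the bench), on a 16 mm post. At the station it stands 70 mm outside the chamber's side.
- pot (a point): Centre of the top of the steel pot fixed on the carrier, 106 mm above the bench; pot 80 mm across (rim 84 mm).
- lid (a joint): Opening angle of the draught-shield lid in rad: 0 shut (level), grows as its robot-side edge rises; 60 degrees = 1.047, stop at 1.6. Hinged on the chamber's far edge. Weight and a spring shut it from any angle: it takes about 1.5 to 3.5 N at the blue bar to hold it.
- lid_bar (a point): Centre of the lid's blue grip bar: round, 12 mm thick, 120 mm long along station y, on two 10 mm wide arms 55 mm either side of its middle; 45 mm in front (robot side) of the lid's edge, 120 mm above the bench when shut, free above and below. In the lid's axes it is 209 mm (-x) from the hinge axis and 4 mm above it. x points in the lid's plane to the hinge, y along the bar.
- lid_hinge (a point): Middle of the lid's hinge axis, along station y at the chamber's far edge: station x = +80 mm, 116 mm above the bench. Axes turn with the lid. The lid is a white frame 164 mm deep, 190 mm wide, 8 mm thick, with a clear pane.
- wash_bottle: Bystander: white wash bottle with a red cap, 64 mm across, 150 mm high, standing; origin at the centre of its underside.
- spare_pot: Bystander: empty open steel pot, 80 mm across, 80 mm high, standing; origin at the centre of its underside.
- marker: Bystander: white marker pen with a blue cap, 140 mm long, 15 mm thick, lying; origin at its underside about the middle, its x along it.

How it is judged (in metres and radians):
On the way:
1. the carrier rests in the detent of the weighing chamber, knob let go, with the lid still shut (value of joint carrier between 0.146 and 0.154 m and value of joint lid below 0.09 rad and velocity of joint carrier between -0.01 and 0.01 m/s and contact force between carrier and the fingers below 0.2 N), for 0.3 s.
At the end, for the whole second after the job is handed in: The carrier sits in its detent (travel 0.150 m, within 4 mm), untouched by the robot; the lid stands still at 60 degrees, within 6 degrees, carried by the gripper's fingers (contact of at least 0.8 N), through the last second (value of joint carrier between 0.146 and 0.154 m and value of joint lid between 0.942 and 1.152 rad and velocity of joint lid between -0.1 and 0.1 rad/s and contact force between lid and the fingers above 0.8 N and contact force between carrier and the fingers below 0.2 N and contact force between carrier and the arm below 0.2 N); the arm keeps its last pose, push and grip.
It fails at once if the wash bottle is disturbed (moved more than 20 mm or tipped) (distance of wash_bottle from where it was at the start of the episode above 0.02 m or angle between wash_bottle's own z axis and vertical above 0.3 rad).
It fails at once if the spare pot is disturbed (moved more than 20 mm or tipped) (distance of spare_pot from where it was at the start of the episode above 0.02 m or angle between spare_pot's own z axis and vertical above 0.3 rad).
It fails at once if the marker is disturbed (moved more than 20 mm or tipped) (distance of marker from where it was at the start of the episode above 0.02 m or angle between marker's own z axis and vertical above 0.3 rad).
It also fails if it takes over 48 s, if anything falls off the work surface, if the arm or the gripper's body presses on something with over 40 N, if the wrist force passes 120 N, or if a joint passes its speed limit or range.

### The arm

A 6-joint arm with a two-finger parallel gripper is mounted at the origin on the work surface. World frame = base frame: x ahead of the robot, y to its left, z up, the work surface at z = 0. Lengths are in mm, angles in rad, forces in N, time in s.
With the tool pointing down it reaches from about 300 to 875 mm from the base axis. Payload 4.2 kg.
Tool frame: the origin (TCP) lies at the very end of the fingers, on their centre line; the grasp point (between the pads) lies bot.pinch_z behind it (bot.pinch_z is the distance from the TCP to the grasp point, in mm); z points along the fingers, y is the line along which they close (so a half turn about z gives the same grasp; the last joint's range is limited). The gripper opens to 85 mm and grips with 20 to 120 N. Pads are 22 mm wide; open, the fingers measure 114 mm over their backs; the gripper's body (76 mm by 85 mm) begins 54 mm behind the grasp point. The pads swing forward as they close: fully open they stand 13 mm farther back than shut.
Start: joints at [-1.291, 0.32, 1.565, -0, 1.257, -0.02], TCP at [169.817, -549.367, 231.338] pointing down, gripper open.
Joint ranges: [-3.11, 3.11], [-0.84, 2.01], [0.21, 2.61], [-1.34, 4.49], [0.05, 2.63], [-2.56, 2.56]. Speed limits (rad/s): [2.57, 2.57, 3.14, 3.14, 3.14, 3.14].

### API

Orientations are given as a unit quaternion [x, y, z, w].
In Python, from workcell import bot gives the robot as it stands.
- The arm moves only by the tool move_tool, called after ">>>" by a JSON object that holds its "op" and its "data". Schema: {"type":"object","properties":{"segments":{"type":"array","items":{"type":"number"},"minItems":7,"maxItems":70},"force":{"type":"number"},"only":{"type":"string"},"quiet":{"type":"boolean"},"lines":{"type":"string"}},"required":["segments"],"additionalProperties":false}. segments is one flat list of numbers that holds 1 to 10 rows one after another, with no inner brackets; each row has 7 numbers: dx, dy, dz in cm, then a rotation vector rx, ry, rz in units of 0.1 rad, then the finger opening in mm; each row is the pose to reach, as a shift and turn from the pose commanded when the call began, along the tool's axes at that moment; what a row does not reach only later rows make up. A row lasts 1/8 s, in which the tool goes at most 62.5 mm and 0.188 rad, less where a joint would pass 70% of its speed; a pose out of reach is approached as far as the arm can. The fingers move at their own pace and stop on an object; force is the grip in N (left out, the last holds). Time passes only in rows, so rows that do not move let the fingers close. The tool returns the time, the measured TCP pose, the force, the opening and the grip force at its end. only (a regular expression) keeps the lines of the reply that match it, lines (a string "A,B") keeps lines A to B, and quiet returns only ok. Input that does not fit is refused with a message, and nothing moves.
- bot.read_state(): the state, without advancing time (a new reading comes with each control period).
- bot.grab_frame(name): name is "side" or "top" or "wrist"; returns a dict with "pixels" (480x640x3 uint8, red, green, blue), "mtx" (3x3 intrinsics, pixels), "rvec" (rotation vector, rad) and "tvec" (3), from world to camera coordinates, as OpenCV has them. Camera axes: x right, y down, z forward; pixel columns grow to the right and rows downward; lengths in mm; the calibration is good to about 2 mm. A picture is of the moment at which its call begins. There is no depth.
- bot.sign_off(): hands the job in; it is judged then, once.
The state is a dict: "time_s": time; "qpos": joint angles; "dq": joint speeds; "effort": joint torques, N m; "position": TCP position; "tcp_rot": TCP orientation; "force": force on the tool from outside, world axes, zero at the start; "wrist_torque": the same for the moment, N m; "finger_gap": finger opening in mm; "grip_force": force on a finger pad.
Only numpy, scipy, OpenCV 4.12 (cv2) and the standard library are available. Lean on these libraries where they do the work, as an engineer would, in place of code of your own. Each camera call takes 0.05 s, during which the arm holds its last target. There are 200 camera calls.

## Working session

There is one attempt and no reset: what is moved stays moved. The work goes in short steps, Python scripts to look and compute and a tool call to move; the robot and the scene stay as the last step left them, time stands still between calls to the robot, and variables do not carry over. Pictures are saved under pics/ and viewed, at most 10 in all, crops included, and the job is handed in when it is done.

```bash
ls; mkdir -p pics
```

Run:
```python
from workcell import bot
import cv2,json
s=bot.read_state();print(s,bot.pinch_z)
for n in("side","top"):
    f=bot.grab_frame(n);cv2.imwrite(f"pics/{n}0.png",f["pixels"][:,:,::-1]);print(n,f["mtx"].tolist(),f["rvec"],f["tvec"])
```

```text
pics
workcell.py
{'time_s': 0.0, 'qpos': array([-1.29100144e+00,  3.20302133e-01,  1.56566929e+00,  5.51311533e-06,
        1.25740411e+00, -1.99771946e-02]), 'dq': array([-1.12672379e-03, -2.54834619e-03,  2.00880483e-03, -8.99857402e-04,
        2.20064085e-03, -9.63841985e-05]), 'effort': array([ 1.14251878e-03, -4.15529251e+01, -2.34162498e+01, -1.27595076e-04,
        8.10416881e-03,  2.40051008e-05]), 'position': array([ 169.68277293, -548.89670385,  230.48016499]), 'tcp_rot': array([ 9.88787836e-01,  1.49324548e-01, -1.12881299e-04, -8.84270061e-04]), 'force': array([-0.6705088 , -0.20902822,  0.20262369]), 'wrist_torque': array([0.01132201, 0.01441466, 0.0508869 ]), 'grip_force': 0.0, 'finger_gap': 85.34254275845923} 18.700000000000003
side [[574.7733465939041, 0.0, 314.4397618921878], [0.0, 574.7733465939041, 238.06381177900755], [0.0, 0.0, 1.0]] [ 0.0262792  -2.78042468  1.40197048] [ 511.56976812   87.63381496 1280.75597437]
top [[562.6157810481271, 0.0, 317.75475457445236], [0.0, 562.6157810481271, 237.82366379377638], [0.0, 0.0, 1.0]] [ 2.18867292 -2.1959257   0.10337227] [  30.15908402  529.29813076 1291.52230654]
```

View pics/side0.png

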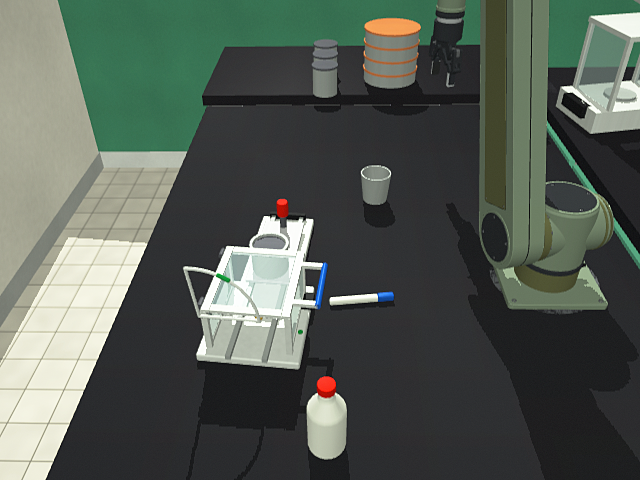

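View pics/top0.png

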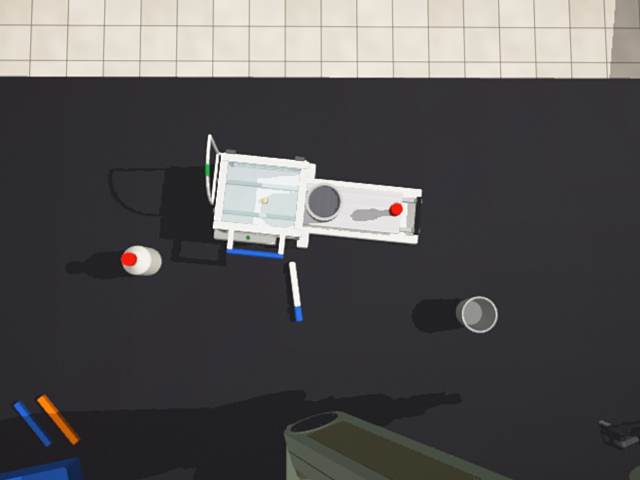

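The side view shows the knob at about (282,208), the bar from (325,264) to (318,305) and the marker at (330–393,299). The top view shows the knob at (396,209), the bar from (228,251) to (283,256), the bottle at (140,260), the spare pot at (477,314) and the marker at (290–298,263–320). I'll triangulate these next.

Create h.py:
```python
from workcell import bot
import cv2,numpy as np
from scipy.spatial.transform import Rotation as R
def mask(f,c,x0,x1,y0,y1):
    p=f["pixels"].astype(int);r,g,b=p[...,0],p[...,1],p[...,2]
    m=(r-np.maximum(g,b)>70) if c=="r" else (b-np.maximum(r,g)>50)
    k=np.zeros_like(m);k[y0:y1,x0:x1]=1;m&=k
    y,x=np.nonzero(m);return np.c_[x,y].astype(float)
def P(f): return f["mtx"]@np.c_[cv2.Rodrigues(np.array(f["rvec"]))[0],np.array(f["tvec"])]
def tri(fa,a,fb,b):
    X=cv2.triangulatePoints(P(fa),P(fb),np.array(a,float).reshape(2,1),np.array(b,float).reshape(2,1));X=(X[:3]/X[3]).ravel();return X
def proj(f,X): return cv2.projectPoints(np.array(X,float).reshape(-1,3),np.array(f["rvec"]),np.array(f["tvec"]),f["mtx"],None)[0].reshape(-1,2)
def ends(p):
    c=p.mean(0);d=np.linalg.svd(p-c,full_matrices=False)[2][0];t=(p-c)@d;return c,c+d*t.min(),c+d*t.max()
def tool(v):
    "world vector -> tool axes"
    return R.from_quat(bot.read_state()["tcp_rot"]).inv().apply(v)
```

Run:
```python
from h import *
S,T=bot.grab_frame("side"),bot.grab_frame("top")
ks=mask(S,"r",265,300,190,225);kt=mask(T,"r",380,412,195,225)
print("knob c",tri(S,ks.mean(0),T,kt.mean(0)),len(ks),len(kt),ks.min(0),ks.max(0),kt.min(0),kt.max(0))
bs=ends(mask(S,"b",308,330,255,312));bt=ends(mask(T,"b",220,288,240,262))
print(bs,bt)
c=tri(S,bs[0],T,bt[0]);print("bar c",c)
for i,j in((1,1),(1,2),(2,1),(2,2)):print(i,j,tri(S,bs[i],T,bt[j]))
# fit: knob cylinder centroid
print(bot.grab_frame("wrist")["tvec"])
```

```text
knob c [ 589.81421162 -144.01520477   89.92750121] 197 130 [276. 199.] [287. 217.] [390. 203.] [402. 215.]
(array([320.8467433 , 284.78544061]), array([324.86930933, 261.97695104]), array([316.79019134, 307.78663492])) (array([254.39628483, 253.09907121]), array([225.9755133 , 250.24372942]), array([282.90324332, 255.96307192]))
bar c [491.26286884 166.25850466 119.83253804]
1 1 [487.37644844 213.57999419 213.92739597]
1 2 [484.51290182 104.95586985 126.07502412]
2 1 [497.59826795 227.32759016 117.82155307]
2 2 [496.13401791 110.12422571   6.72384059]
[-574.21307339  -33.91195579  379.04302559]
```

Add to h.py:
```python
def cyl(c,ax,r,h,n=24):
    ax=np.array(ax,float)/np.linalg.norm(ax);u=np.linalg.svd(ax.reshape(1,3))[2];t=np.linspace(0,2*np.pi,n)
    ring=r*(np.outer(np.cos(t),u[1])+np.outer(np.sin(t),u[2]));return np.r_[ring+c-ax*h/2,ring+c+ax*h/2]
def hullc(f,pts):
    h=cv2.convexHull(proj(f,pts).astype(np.float32));m=cv2.moments(h);return np.array([m["m10"],m["m01"]])/m["m00"]
```

Run:
```python
from h import *
from scipy.optimize import least_squares as ls
S,T=bot.grab_frame("side"),bot.grab_frame("top")
ks=mask(S,"r",265,300,190,225).mean(0);kt=mask(T,"r",380,412,195,225).mean(0)
bs=ends(mask(S,"b",308,330,255,312))[0];bt=ends(mask(T,"b",220,288,240,262))[0]
k=ls(lambda X:np.r_[hullc(S,cyl(X,[0,0,1],14,36))-ks,hullc(T,cyl(X,[0,0,1],14,36))-kt],[590,-144,90]);print("knob",k.x,k.fun)
b=ls(lambda X:np.r_[hullc(S,cyl(X,[.107,.994,0],6,120))-bs,hullc(T,cyl(X,[.107,.994,0],6,120))-bt],[491,166,120]);print("bar",b.x,b.fun)
d=(b.x-k.x)[:2];L=np.hypot(*d)
# bar is 129 mm to -x of rail line
yaw=np.arctan2(d[1],d[0])-np.pi/2-np.arcsin(129/L);print("yaw",yaw,"knob ys",-np.sqrt(L*L-129**2))
g=np.array([k.x[0],k.x[1],72]);s=bot.read_state()
q=R.from_quat(s["tcp_rot"]);M=R.from_matrix(np.c_[[-np.cos(yaw)*-1,np.sin(yaw),0],[np.sin(yaw),-np.cos(yaw),0],[0,0,-1]])
print("move tool axes",q.inv().apply(g-s["position"]),"rotvec",(q.inv()*M).as_rotvec(), q.as_matrix())
```

```text
knob [ 589.40035179 -143.99999739   89.99988739] [ 0.82079862  0.00318575  0.09338065 -0.63090961]
bar [490.76983314 165.63644747 120.00906855] [ 0.98240989  0.85470763  0.19178405 -0.6568219 ]
yaw -0.09983289029700093 knob ys -298.2644920139142
move tool axes [ 520.59857095 -263.20951527  159.19828217] rotvec [-3.59088089e-04  9.91215231e-05  3.99635123e-01] [[ 9.55394912e-01  2.95331246e-01 -1.33576944e-04]
 [ 2.95331275e-01 -9.55394850e-01  3.45093387e-04]
 [-2.57018647e-05 -3.69149916e-04 -9.99999932e-01]]
```

Knob and bar heights come out at 90 and 120 mm, as the description says. Station yaw is about -0.10 and carrier travel about 12 mm. Now I'll move above the knob.

Units first: shifts go in cm and turns go in units of 0.1 rad. So 521 mm is 52.1, -263 mm is -26.3, 0.1 rad is 1.

>>> {"op": "move_tool", "data": {"segments": [5,-2.5,0.5,0,0,0.5,85,10.4,-5.3,1,0,0,1,85,15.6,-7.9,1.5,0,0,1.5,85,20.8,-10.5,2,0,0,2,85,26,-13.2,2.5,0,0,2.5,85,31.2,-15.8,3,0,0,3,85,36.4,-18.4,4,0,0,3.5,85,41.6,-21,5,0,0,4,85,46.8,-23.7,6,0,0,4,85,52.1,-26.3,6,0,0,4,85], "force": 40}}

```text
time_s: 1.6
position: [590.6, -142.6, 170.4]
tcp_rot: [0.999, -0.05, -0.001, 0.0]
force: [1.2, -0.5, -0.1]
finger_gap: 84.9
grip_force: 0.0
```

>>> {"op": "move_tool", "data": {"segments": [0,0,0,0,0,0,85,0,0,0,0,0,0,85]}}

```text
time_s: 1.85
position: [589.4, -144.3, 171.0]
tcp_rot: [0.999, -0.05, -0.001, 0.0]
force: [0.0, -0.6, 0.5]
finger_gap: 84.8
grip_force: 0.0
```

Create w.py:
```python
from h import *
import sys
for n in sys.argv[2:]: cv2.imwrite(f"pics/{n}{sys.argv[1]}.png",bot.grab_frame(n)["pixels"][:,:,::-1])
s=bot.read_state();print(s["position"],s["tcp_rot"],s["qpos"].round(3))
```

```bash
python3 w.py 1 wrist
```

Run:
```python
from h import *
yaw=-.1;s=bot.read_state();q=R.from_quat(s["tcp_rot"]);c,n=np.cos(yaw),np.sin(yaw)
M=R.from_matrix(np.c_[[c,n,0],[n,-c,0],[0,0,-1]])
print(q.inv().apply(np.array([589.4,-144,72])-s["position"]),(q.inv()*M).as_rotvec())
f=bot.grab_frame("wrist");m=mask(f,"r",0,640,0,480);print(len(m),m.mean(0),m.min(0),m.max(0),proj(f,cyl([589.4,-144,90],[0,0,1],14,36)).min(0),proj(f,cyl([589.4,-144,90],[0,0,1],14,36)).max(0))
```

```text
[ 589.10282135 -144.87464356  171.25657279] [ 9.98732142e-01 -5.03379561e-02 -3.97478904e-04  2.00094126e-04] [-2.600e-01  4.110e-01  1.580e+00 -1.000e-03  1.151e+00  1.412e+00]
[ 0.28453373 -0.94373457 99.25597696] [ 0.00043942  0.00077396 -0.00071849]
1545 [313.62524272 249.45048544] [294. 225.] [333. 273.] [295.18362346 222.9703693 ] [337.95958363 276.1229663 ]
```

The wrist view confirms the knob position to about 2 mm. Next: descend and grip.

Converted, 99 mm is 9.9, 85 mm is 8.5.

>>> {"op": "move_tool", "data": {"segments": [0,0,3,0,0,0,85,0,0,6,0,0,0,85,0,0,8.5,0,0,0,85,0,0,9.9,0,0,0,85,0,0,9.9,0,0,0,85,0,0,9.9,0,0,0,20,0,0,9.9,0,0,0,20,0,0,9.9,0,0,0,20,0,0,9.9,0,0,0,20,0,0,9.9,0,0,0,20], "force": 40}}

```text
time_s: 3.2
position: [590.3, -144.2, 73.1]
tcp_rot: [0.999, -0.05, 0.001, 0.0]
force: [-0.3, 0.7, 5.9]
finger_gap: 26.5
grip_force: 39.5
```

>>> {"op": "move_tool", "data": {"segments": [0,0,0,0,0,0,20,0,0,0,0,0,0,20,0,0,0,0,0,0,20]}}

```text
time_s: 3.58
position: [590.3, -144.2, 73.1]
tcp_rot: [0.999, -0.05, 0.001, 0.0]
force: [-0.9, -0.1, 5.5]
finger_gap: 27.2
grip_force: 39.5
```

```bash
python3 w.py 2 wrist
```

```text
[ 590.29420064 -144.19674128   73.09361535] [ 9.98746301e-01 -5.00548684e-02  5.74735012e-04  7.40817995e-05] [-0.259  0.504  1.7    0.     0.936  1.412]
```

View pics/wrist2.png

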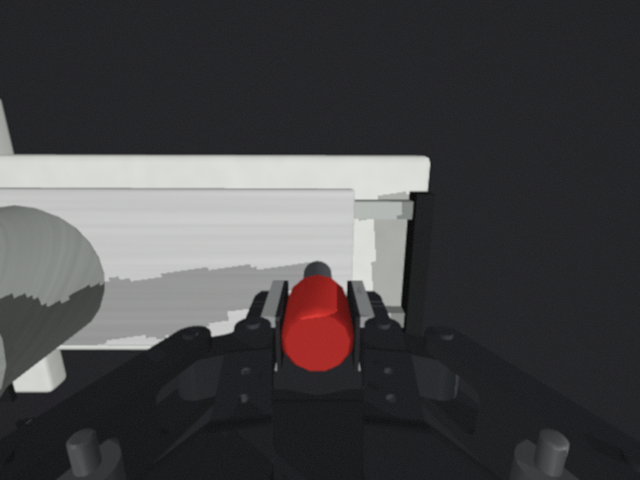

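The wrist picture shows the red knob centred between the pads at (318,325), with the plate edges parallel to the image rows. Now I'll slide it 138 mm along tool -y.

Converted, -8 mm is -0.8, -120 mm is -12.

>>> {"op": "move_tool", "data": {"segments": [0,-0.8,0,0,0,0,20,0,-2.2,0,0,0,0,20,0,-3.8,0,0,0,0,20,0,-5.4,0,0,0,0,20,0,-7,0,0,0,0,20,0,-8.6,0,0,0,0,20,0,-10,0,0,0,0,20,0,-11.2,0,0,0,0,20,0,-12,0,0,0,0,20,0,-12,0,0,0,0,20], "force": 40}}

```text
time_s: 4.88
position: [602.7, -24.1, 73.1]
tcp_rot: [0.999, -0.05, 0.001, -0.0]
force: [-0.8, 2.0, 5.3]
finger_gap: 27.2
grip_force: 39.5
```

>>> {"op": "move_tool", "data": {"segments": [0,-0.6,0,0,0,0,20,0,-1.2,0,0,0,0,20,0,-1.8,0,0,0,0,20,0,-1.8,0,0,0,0,20,0,-1.8,0,0,0,0,20]}}

```text
time_s: 5.5
position: [604.5, -6.4, 73.1]
tcp_rot: [0.999, -0.05, 0.001, -0.0]
force: [-0.5, 2.0, 6.2]
finger_gap: 26.8
grip_force: 39.8
```

```bash
python3 w.py 3 side top
```

Run:
```python
from h import *
p=bot.read_state()["position"];y=-.1;print((p[:2]-[589.4,-144])@[-np.sin(y),np.cos(y)],(p[:2]-[589.4,-144])@[np.cos(y),np.sin(y)])
```

```text
[604.50615651  -6.34289674  73.11172842] [ 9.98743716e-01 -5.00972747e-02  1.03441083e-03 -4.26728569e-04] [-3.000e-02  5.000e-01  1.708e+00  1.000e-03  9.320e-01  1.640e+00]
138.4774903434142 1.2879097050251975
```

View pics/top3.png

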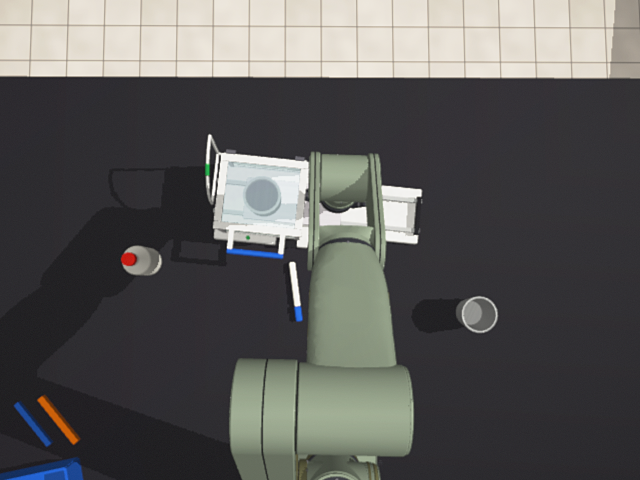

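The pot shows at about (263,197) in the middle of the chamber. I'll release in place and measure.

>>> {"op": "move_tool", "data": {"segments": [0,0,0,0,0,0,40,0,0,0,0,0,0,60,0,0,0,0,0,0,60,0,0,0,0,0,0,60,0,0,0,0,0,0,60]}}

```text
time_s: 6.22
position: [603.7, -7.0, 72.2]
tcp_rot: [0.999, -0.05, -0.0, 0.0]
force: [-0.1, -0.6, 0.5]
finger_gap: 59.7
grip_force: 0.0
```

Run:
```python
from h import *
from scipy.optimize import least_squares as ls
f=bot.grab_frame("wrist");m=mask(f,"r",0,640,0,480);print(len(m),m.mean(0),m.min(0),m.max(0))
S=bot.grab_frame("side");ms=mask(S,"r",180,310,180,300);print(len(ms),ms.mean(0),ms.min(0),ms.max(0))
for t in range(132,146,2):
    X=np.array([589.4+.1*t,-144+.995*t,90]);print(t,X,hullc(f,cyl(X,[0,0,1],14,36)),hullc(S,cyl(X,[0,0,1],14,36)))
```

```text
5316 [314.78536494 324.17626035] [280. 275.] [349. 370.]
67 [274.67164179 241.26865672] [273. 233.] [277. 248.]
132 [602.6  -12.66  90.  ] [332.69100871 326.66525683] [272.40531973 240.84053998]
134 [602.8  -10.67  90.  ] [327.6710762  326.67245979] [272.2352472  241.38554814]
136 [603.    -8.68  90.  ] [322.6511654  326.67965661] [272.0647393  241.93193759]
138 [603.2   -6.69  90.  ] [317.63126978 326.68686687] [271.89379634 242.47972004]
140 [603.4  -4.7  90. ] [312.61138593 326.69407989] [271.72242434 243.02889887]
142 [603.6   -2.71  90.  ] [307.5915379  326.70128889] [271.55061018 243.57947012]
144 [603.8   -0.72  90.  ] [302.57169403 326.70850734] [271.37834962 244.13145548]
```

>>> {"op": "move_tool", "data": {"segments": [0,0,-2,0,0,0,60,0,0,-6,0,0,0,85,0,0,-11,0,0,0,85,-6,0,-12,0,0,1.5,85,-11.5,-3,-12,0,0,3,60,-13,-8,-12,0,0,4.5,40,-13,-12,-12,0,0,6,40,-13,-15,-12,0,0,7.5,40,-13,-16,-12,0,0,9,40,-13,-16,-12,0,0,10.5,40]}}

```text
time_s: 7.58
position: [492.7, 96.6, 176.4]
tcp_rot: [0.879, -0.472, -0.031, -0.065]
force: [-0.2, 0.1, -0.2]
finger_gap: 40.0
grip_force: 0.0
```

Run:
```python
from h import *
from scipy.optimize import least_squares as ls
S,T=bot.grab_frame("side"),bot.grab_frame("top")
ms=mask(S,"r",180,310,180,300);mt=mask(T,"r",310,412,170,240);print(len(ms),len(mt))
if len(mt)>60 and len(ms)>60:
    ks,kt=ms.mean(0),mt.mean(0)
    k=ls(lambda X:np.r_[hullc(S,cyl(X,[0,0,1],14,36))-ks,hullc(T,cyl(X,[0,0,1],14,36))-kt],[603,-6,90]);print("knob",k.x,k.fun,"moved",np.hypot(*(k.x[:2]-[589.4,-144])))
s=bot.read_state();q=R.from_quat(s["tcp_rot"]);print(s["position"],q.as_matrix().round(3).tolist(),s["qpos"])
cv2.imwrite("pics/top4.png",T["pixels"][:,:,::-1]);cv2.imwrite("pics/side4.png",S["pixels"][:,:,::-1])
```

```text
179 122
knob [603.69987435  -6.06723297  90.23949942] [ 0.71689865  1.62996542 -0.52986782 -0.68767161] moved 138.6720398183982
[491.26920415  95.52284327 175.76694971] [[0.552, -0.834, 0.003], [-0.826, -0.546, 0.141], [-0.116, -0.081, -0.99]] [0.07937413 0.23939634 1.83796206 0.1623572  1.05544296 2.55700247]
```

The carrier moved 138.7 mm, so it is in the detent. I turned the wrist the wrong way and it is now near its limit, so I'll turn it back.

Create m.py:
```python
from h import *
import sys
yaw=-.1;s=bot.read_state();q=R.from_quat(s["tcp_rot"]);c,n=np.cos(yaw),np.sin(yaw)
M=R.from_matrix(np.c_[[-n,c,0],[c,n,0],[0,0,-1]])
print(s["position"].round(1),s["qpos"].round(3),"d",q.inv().apply(np.array(sys.argv[1:4],float)-s["position"]).round(1),"rv",(q.inv()*M).as_rotvec().round(3))
```

```text
(no output)
```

>>> {"op": "move_tool", "data": {"segments": [0,0,-0.5,0,0,-1.5,40,0,0,-1.5,0,0,-3,40,0,0,-2,0,0,-4.8,40,0,0,-2,0,0,-6.6,40,0,0,-2,0,0,-8.4,40,0,0,-2,0,0,-10.2,40,0,0,-2,0,0,-12,40]}}

```text
time_s: 8.55
position: [492.5, 94.8, 196.8]
tcp_rot: [0.991, 0.111, 0.011, -0.07]
force: [-0.0, -0.1, -0.3]
finger_gap: 40.3
grip_force: 0.0
```

```bash
python3 m.py 490.8 165.6 160
```

```text
[492.5  94.8 196.8] [0.078 0.221 1.805 0.158 1.104 1.354] d [ 12.5 -63.7  46.4] rv [-0.096 -0.118 -1.245]
```

>>> {"op": "move_tool", "data": {"segments": [0.2,-1,0,-0.14,-0.17,-1.78,40,0.4,-2,0,-0.28,-0.34,-3.56,40,0.6,-3,0,-0.41,-0.5,-5.3,40,0.8,-4,1,-0.55,-0.67,-7.1,40,1,-5,2,-0.7,-0.84,-8.9,40,1.2,-6,3,-0.83,-1,-10.7,40,1.25,-6.37,4,-0.96,-1.18,-12.45,40,1.25,-6.37,4.6,-0.96,-1.18,-12.45,40,1.25,-6.37,4.6,-0.96,-1.18,-12.45,40]}}

```text
time_s: 9.68
position: [490.9, 165.1, 159.8]
tcp_rot: [0.744, 0.668, -0.001, -0.001]
force: [-0.5, -0.2, -0.2]
finger_gap: 40.3
grip_force: 0.0
```

```bash
python3 m.py 490.8 165.6 104
```

Run:
```python
from h import *
f=bot.grab_frame("wrist");cv2.imwrite("pics/wrist5.png",f["pixels"][:,:,::-1])
print(proj(f,[[490.8,165.6,120],[484.8,106,120],[496.8,225.3,120]]))
```

```text
[490.9 165.1 159.8] [0.302 0.29  1.801 0.    1.052 0.41 ] d [ 0.6  0.  55.8] rv [-0.002  0.001 -0.009]
[[316.16273896 268.10890205]
 [317.1290359  357.16268282]
 [314.99981131 162.65988395]]
```

View pics/wrist5.png

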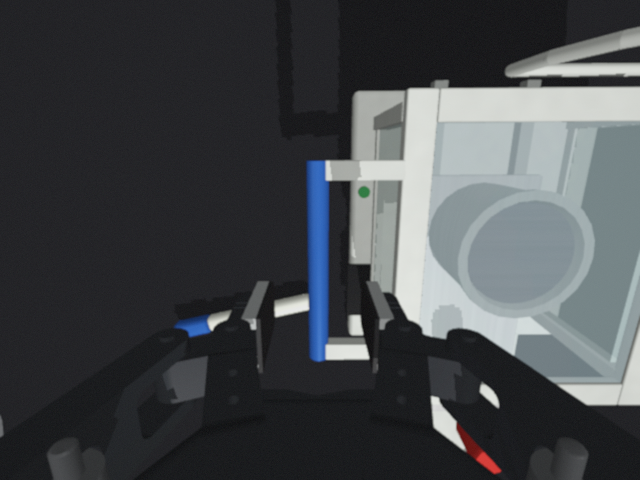

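The bar runs from (317,160) to (318,360), centred between the pads (about 265 and 375). The lid edge at x≈400 is clear of the right pad. I'll descend with a 30 mm gap and close.

>>> {"op": "move_tool", "data": {"segments": [0,0,1.5,0,0,0,30,0,0,3,0,0,0,30,0,0,4.2,0,0,0,30,0,0,5.4,0,0,0,30,0,0,5.4,0,0,0,30], "force": 60}}

```text
time_s: 10.35
position: [490.2, 164.6, 104.7]
tcp_rot: [0.744, 0.668, -0.002, -0.001]
force: [-0.1, -0.7, -0.6]
finger_gap: 30.0
grip_force: 0.0
```

>>> {"op": "move_tool", "data": {"segments": [0,0,0,0,0,0,5,0,0,0,0,0,0,5,0,0,0,0,0,0,5,0,0,0,0,0,0,5,0,0,0,0,0,0,5], "force": 60}}

```text
time_s: 10.98
position: [491.1, 165.0, 106.2]
tcp_rot: [0.744, 0.668, -0.0, -0.0]
force: [-0.0, 0.3, 0.2]
finger_gap: 9.5
grip_force: 58.6
```

```bash
python3 m.py 490.8 165.6 104
```

```text
[491.1 165.  106.2] [3.020e-01 3.470e-01 1.873e+00 1.000e-03 9.220e-01 4.080e-01] d [ 0.6 -0.3  2.2] rv [-0.001 -0.    -0.007]
```

>>> {"op": "move_tool", "data": {"segments": [0,0.06,-1.4,0,0,0,5,0,0.23,-2.7,0,0,0,5,0,0.5,-4.1,0,0,0,5,0,0.82,-5.4,0,0,0,5,0,1.25,-6.7,0,0,0,5,0,1.74,-8,0,0,0,5,0,2.35,-9.2,0,0,0,5,0,3,-10.4,0,0,0,5,0,3,-10.4,0,0,0,5]}}

```text
time_s: 12.1
position: [519.5, 162.0, 211.4]
tcp_rot: [0.744, 0.668, -0.002, -0.002]
force: [-8.2, 3.4, 0.7]
finger_gap: 9.4
grip_force: 58.7
```

```bash
python3 m.py 490.8 165.6 104
```

```text
[519.5 162.  211.4] [0.28  0.287 1.664 0.002 1.195 0.387] d [  0.5 -28.4 107.6] rv [-0.005 -0.    -0.008]
```

>>> {"op": "move_tool", "data": {"segments": [0,0.75,-1.15,0,0,0,5,0,1.56,-2.24,0,0,0,5,0,2.45,-3.3,0,0,0,5,0,3.4,-4.26,0,0,0,5,0,4.4,-5.2,0,0,0,5,0,5.5,-6,0,0,0,5,0,6.6,-6.8,0,0,0,5,0,7.8,-7.5,0,0,0,5,0,7.8,-7.5,0,0,0,5,0,7.8,-7.5,0,0,0,5]}}

```text
time_s: 13.35
position: [596.7, 154.0, 289.4]
tcp_rot: [0.744, 0.668, -0.0, -0.002]
force: [-11.0, 3.8, 14.1]
finger_gap: 9.5
grip_force: 60.9
```

```bash
python3 w.py 6 side
```

Run:
```python
from h import *
s=bot.read_state();p=s["position"]
h=np.array([490.8,165.6])+209*np.array([np.cos(.1),-np.sin(.1)]);dx=(p[:2]-h)@[np.cos(.1),-np.sin(.1)]
b=p[2]+14-116;print(dx,b,np.degrees(np.arctan2(b,-dx))-1.1,np.hypot(dx,b))
S=bot.grab_frame("side")
cv2.imwrite("pics/side6c.png",cv2.resize(S["pixels"][140:390,150:400,::-1],None,fx=2.4,fy=2.4,interpolation=cv2.INTER_CUBIC))
```

```text
[596.68888948 154.02151078 289.39812578] [ 7.43832748e-01  6.68364058e-01 -2.56556998e-05 -1.52597591e-03] [0.233 0.359 1.36  0.003 1.424 0.339]
-102.48419377210382 187.39812577862875 60.2266549329426 213.59088819156327
```

View pics/side6c.png

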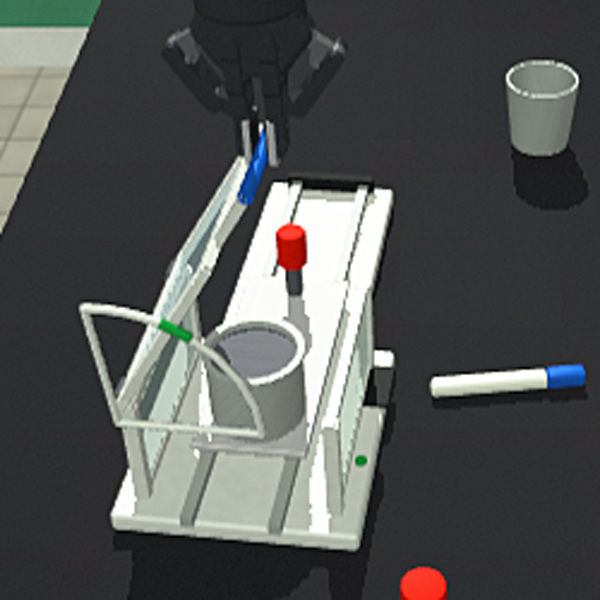

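The strip (170–240,160–300 in the crop) runs through the green mark at (175,330), and the bar is between the pads. I'll fit the angle numerically from the bar pixels.

Run:
```python
from h import *
from scipy.optimize import least_squares as ls
S=bot.grab_frame("side");m=mask(S,"b",230,275,170,240);c,a,b=ends(m);print(len(m),c,a,b)
u=np.array([np.cos(.1),-np.sin(.1),0]);v=np.array([np.sin(.1),np.cos(.1),0])
H=np.array([490.8,165.6,0])+209*u+[0,0,116]
for d in (50,55,60,65):
    t=np.radians(d);B=H+u*(-209*np.cos(t)+4*np.sin(t))+np.array([0,0,1])*(209*np.sin(t)+4*np.cos(t))
    print(d,B,"near end",proj(S,[B+60*v,B,B-60*v]).round(1).tolist())
s=bot.read_state();print(s["position"],s["force"],s["dq"].round(3))
```

```text
162 [255.80246914 210.79012346] [260.56948167 194.45810245] [251.76047225 224.63820495]
50 [568.13328324 157.84079038 278.67443905] near end [[270.7, 232.9], [277.1, 212.9], [283.0, 194.7]]
55 [582.73752218 156.37547886 289.497083  ] near end [[261.6, 227.1], [268.5, 207.3], [274.8, 189.2]]
60 [598.22473081 154.82157486 298.99930939] near end [[251.9, 221.8], [259.3, 202.2], [266.0, 184.3]]
65 [614.47704211 153.19090454 307.10880054] near end [[241.8, 217.2], [249.7, 197.7], [256.9, 180.0]]
[596.65754499 154.00462498 289.3756203 ] [-11.47963211   3.79480686  14.08327055] [ 0.001 -0.002  0.001 -0.001 -0.002  0.001]
```

>>> {"op": "move_tool", "data": {"segments": [0,0,0,0,0,0,5,0,0,0,0,0,0,5,0,0,0,0,0,0,5,0,0,0,0,0,0,5,0,0,0,0,0,0,5,0,0,0,0,0,0,5,0,0,0,0,0,0,5,0,0,0,0,0,0,5]}}

```text
time_s: 14.5
position: [596.6, 154.0, 289.3]
tcp_rot: [0.744, 0.668, -0.0, -0.002]
force: [-10.8, 3.4, 13.8]
finger_gap: 9.4
grip_force: 60.9
```

Run:
```python
from h import *
S=bot.grab_frame("side");print(*ends(mask(S,"b",230,275,170,240)),mask(S,"r",255,290,220,255).mean(0))
print(bot.sign_off())
```

```text
[255.80625 210.7375 ] [260.69376512 194.51014491] [251.99371963 223.39572866] [270.9627907  242.48372093]
the job is handed in; nothing more can be done
None
```

I handed the job in at 14.5 s: the carrier is in its detent with the knob released, and the gripper is holding the lid steady at about 60°; no verdict was returned.

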